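# Put the washed mixing board and mixing pot to dry

## Robot

A 7-joint arm with a two-finger parallel gripper is mounted at the origin on a cart in front of the work surface, level with it; the furniture and walls round the work are solid. World frame = base frame: x ahead of the robot, y to its left, z up, the work surface at z = 0. Lengths are in m, angles in rad, forces in N, time in s.
With the tool pointing down it reaches from about 0.4 to 0.85 m from the base axis. Payload 10.4 kg.
Tool frame: the origin (TCP) lies at the very end of the fingers, on their centre line; the grasp point (between the pads) lies 19 mm behind it; z points along the fingers, y is the line along which they close (so a half turn about z gives the same grasp; the last joint's range is limited). The gripper opens to 87 mm and grips with 3 to 60 N. Pads are 19 mm wide; open, the fingers measure 117 mm over their backs; the gripper's body (75 mm by 190 mm) begins 51 mm behind the grasp point.
Start: joints at [-1.323, 0.332, -0.065, 1.46, 0.022, 1.35, -0.088], TCP at [0.167, 0.602, 0.223] pointing down, gripper open.
Joint ranges: [-2.6, 2.6], [-0.5, 2.12], [-1.47, 1.34], [0.16, 2.42], [-1.27, 4.41], [0.06, 2.06], [-2.6, 2.6]. Speed limits (rad/s): [2.22, 2.22, 2.79, 2.79, 3.14, 3.14, 3.14].

## Interface

Orientations are given as a 3x3 rotation matrix whose columns are the frame's x, y, z axes.
In Python, from cell import * gives the robot as it stands.
- The arm moves only by the tool step_arm, never from a script. Its argument "motion" is text: rows parted by semicolons, each of 7 numbers parted by spaces: the shift along the tool's x, y, z in units of 30 mm (1.0 is 30 mm), then the turn, a rotation vector about the tool's x, y, z in units of 0.12 rad (1.0 is 0.12 rad), then the opening, from 0 (shut) to 1 (fully open). In form: x y z wx wy wz fingers; .... A call has 1 to 8 rows; each row shifts and turns the commanded pose from where the row before left it, along the tool's axes as they then stand; what a row does not reach is not made up. A row lasts 1/12 s, in which the tool goes at most 41.7 mm and 7.16 degrees, less where a joint would pass 70% of its speed; a pose out of reach is approached as far as the arm can. A call with a number of a shift or a turn outside -1 to 1 is refused whole. A call with a gripper value outside its range is refused whole. The fingers move at their own pace and stop on an object; "grip_force" is the grip in N (left out, the last holds). Time passes only in rows, so rows that do not move let the fingers close. It gives the time, the measured TCP pose, the force, the opening and the grip force at its end, in the units of the state.
- observe(): the state, without advancing time (a new reading comes with each control period).
- get_image(name): name is "side" or "top" or "wrist"; returns the picture (400x640x3 uint8, red, green, blue); there is no depth.
- camera_params(name): a dict with "fx", "fy", "cx", "cy" (pixels), "R" (3x3) and "t" (3): a world point X has camera coordinates R X + t. Camera axes: x right, y down, z forward; pixel columns grow to the right and rows downward; lengths in m; the calibration is good to about 2 mm. A picture is of the moment at which its call begins: read the wrist's pose just before it. camera_params takes no time and is no camera call; for the wrist camera it gives the pose at the moment of the call.
- hand_in(): hands the job in; it is judged then, once.
The state is a dict: "clock": time; "qpos": joint angles; "dq": joint speeds; "joint_torque": joint torques, N m; "position": TCP position; "tcp_rot": TCP orientation; "ft_force": force on the tool from outside, world axes, zero at the start; "torque": the same for the moment, N m; "finger_gap": opening from 0.0 (shut) to 1.0 (fully open); "gripper_force": force on a finger pad.
Only numpy, scipy, OpenCV 4.12 (cv2) and the standard library are available. Lean on these libraries where they do the work, as an engineer would, in place of code of your own. Each camera call takes 0.05 s, during which the arm holds its last target. There are 200 camera calls.

## Task

The mixing board and the square mixing pot have just been washed; put them to dry on the wooden rack. First lean the board in the rack's bay, white face up and outward, its foot behind and close against the low front lip and its back resting squarely on the cross rail, lowering it into place rather than dropping it; then bring the pot mouth down over the slanted peg and slide it on until its bottom rests on the peg's tip. Do not disturb the jar with the yellow lid or the roll of tape.

Things in the scene. Friction and masses are not known exactly. Their poses are not given: they have to be found in the camera images.
- rack: Fixed drying rack. Origin: on the underside of its wooden base, which spans x -85 to 65, y -130 to 130 mm, 15 mm thick; x points to the back (roughly away from the robot), z up. Its right half, middle y = -65 mm, is the board bay: front lip at x -78 to -66, y -125 to -5 mm, top at z = 35 mm; cross rail behind it. With its foot at the lip and back on the rail the board slopes 38 degrees from level.
- peg_tip (a point): Extreme tip of the slanted aluminium peg on the rack's left half (rack frame: x 52, y 75, z 113 mm; same axes). The peg is 20 mm thick with a round end and rises from x -65, y 75, z 15 mm, up and to the back, 50 degrees from vertical, 153 mm long; 44 mm square foot block, top at z = 27 mm.
- rail_mid (a point): Middle of the axis of the bay's level aluminium cross rail (rack frame: x 40, y -65, z 80 mm; same axes). Rail 14 mm thick, along y from -128 to -2 mm, on two posts that do not rise above it.
- mixing_board: Loose plywood board, 160 (x) by 56 (y) by 18 mm (z), 0.12 kg, lying flat on the bench with its white, paint-stained face up. Origin: centre of its plain underside; z points out of the white face. Either end may be the foot.
- pot: Loose grey plastic pot, 58 mm square, 90 mm long, 0.09 kg, lying on its side, mouth roughly toward the robot. Walls and bottom 3 mm: 52 mm square, 87 mm deep inside. Origin: middle of the side it lies on, 29 mm below its centre line; x points along its length out of the mouth (mouth at x = 45, inner bottom at x = -42 mm), z up from that side.
- jar: Loose clear jar with a yellow lid, standing, 64 mm thick, 112 mm tall; origin at the centre of its underside. Not to be disturbed.
- tape_roll: Loose roll of masking tape lying flat, 104 mm across, 25 mm high; origin at the centre of its underside. Not to be disturbed.

How it is judged:
On the way, in this order (a step that is already met when the one before it is completed fails the run):
1. the board, still held by the fingers, is brought to its leaning place in the bay (within about 15 mm, sloping 29 to 50 degrees) (x of mixing_board in the frame of rack between -0.018 and 0.038 m and y of mixing_board in the frame of rack between -0.11 and -0.02 m and z of mixing_board in the frame of rack between 0.038 and 0.095 m and angle between mixing_board's own z axis and vertical between 0.5 and 0.87 rad and angle between the y axis of mixing_board and the y axis of rack, either way round below 0.275 rad and contact force between the fingers and mixing_board above 0.5 N), for 0.1 s.
2. the pot, still held by the fingers, is brought mouth down over the peg, more than half its depth (x of peg_tip in the frame of pot between -0.046 and 0 m and y of peg_tip in the frame of pot between -0.027 and 0.027 m and z of peg_tip in the frame of pot between 0.002 and 0.056 m and angle between pot's own x axis and vertical above 2 rad and contact force between the fingers and pot above 0.5 N), for 0.1 s.
At the end, for the whole second after the job is handed in: Board on the rack, white face out, sloping 32 to 45 degrees, square to the rail within 0.2 rad, within 30 mm of mid-bay, foot within about 12 mm of the lip; pot mouth down on the peg (over 25 degrees below level), peg tip within 15 mm of its inner bottom; both at rest (x of mixing_board in the frame of rack between -0.003 and 0.023 m and y of mixing_board in the frame of rack between -0.095 and -0.035 m and z of mixing_board in the frame of rack between 0.053 and 0.08 m and angle between mixing_board's own z axis and vertical between 0.55 and 0.8 rad and angle between the y axis of mixing_board and the y axis of rack, either way round below 0.2 rad and contact force between mixing_board and rack above 0.2 N and x of peg_tip in the frame of pot between -0.046 and -0.027 m and y of peg_tip in the frame of pot between -0.027 and 0.027 m and z of peg_tip in the frame of pot between 0.002 and 0.056 m and angle between pot's own x axis and vertical above 2 rad and contact force between pot and rack above 0.1 N and linear speed of each of mixing_board, pot below 0.02 m/s and angular speed of each of mixing_board, pot below 0.2 rad/s); the robot touches nothing.
It fails at once if the jar with the yellow lid or the tape roll is pushed more than 40 mm or tipped over (distance of any of jar, tape_roll from where it was at the start of the episode above 0.04 m or angle between jar's own z axis and vertical above 0.35 rad).
It also fails if it takes over 67 s, if anything falls off the work surface, if the arm or the gripper's body presses on something with over 40 N, if the wrist force passes 120 N, or if a joint passes its speed limit or range.

## Working session

There is one attempt and no reset: what is moved stays moved. The work goes in short steps, Python scripts to look and compute and a tool call to move; the robot and the scene stay as the last step left them, time stands still between calls to the robot, and variables do not carry over. Pictures are saved under pics/ and viewed, at most 10 in all, crops included, and the job is handed in when it is done.

Besides the shell and the picture viewer there is one more tool, called as name(argument=value, ...) on one line, values as JSON. step_arm: Moves the arm, as the interface text tells. Its arguments: {"type":"object","properties":{"motion":{"type":"string"},"grip_force":{"type":"number"}},"required":["motion"]}

```bash
mkdir -p pics; ls
python3 - <<'E'
from cell import *
import cv2
s=observe();print(s)
for n in("side","top"):
    cv2.imwrite(f"pics/{n}0.png",get_image(n)[:,:,::-1]);p=camera_params(n);print(n,p)
E
```

```text
pics
{'clock': 0.0, 'qpos': array([-1.32266068,  0.33287288, -0.06470133,  1.4609438 ,  0.02153839,
        1.34987665, -0.08849152]), 'dq': array([-0.00087545,  0.00079385, -0.00077197,  0.00076856, -0.00047434,
       -0.00057834, -0.00049885]), 'joint_torque': array([ 2.57849852e-04, -6.23254824e+01,  2.45334639e-02, -3.89904070e+01,
       -6.13957574e-02,  3.97933682e-02,  1.14402501e-04]), 'position': array([0.16703185, 0.60186902, 0.2217521 ]), 'tcp_rot': array([[-9.63579027e-01,  2.67423483e-01, -3.72818599e-04],
       [ 2.67423743e-01,  9.63578069e-01, -1.35881965e-03],
       [-4.14045862e-06, -1.40903066e-03, -9.99999007e-01]]), 'ft_force': array([-0.01460139, -0.38647009, -0.43485052]), 'torque': array([-0.00909734,  0.01941959, -0.07041963]), 'gripper_force': 0.0, 'finger_gap': 0.996509404055118}
side {'fx': 417.40157249536054, 'fy': 417.40157249536054, 'cx': 312.9195685727663, 'cy': 197.26127170393178, 'R': array([[-0.99424124, -0.10505028, -0.02118488],
       [-0.04297724,  0.57195062, -0.81916143],
       [ 0.09816984, -0.8135336 , -0.57317167]]), 't': array([0.58732185, 0.07421093, 1.13604437])}
top {'fx': 448.1213203739548, 'fy': 448.1213203739548, 'cx': 319.0062398178566, 'cy': 199.44301306140747, 'R': array([[ 0.02157061, -0.99945906, -0.02482549],
       [-0.99853375, -0.02030421, -0.05018066],
       [ 0.04964945,  0.02587151, -0.99843157]]), 't': array([0.07716323, 0.57998385, 0.92093209])}
```

View pics/top0.png

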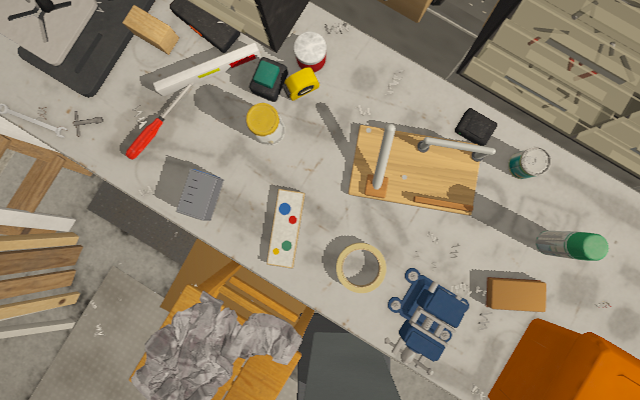

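View pics/side0.png

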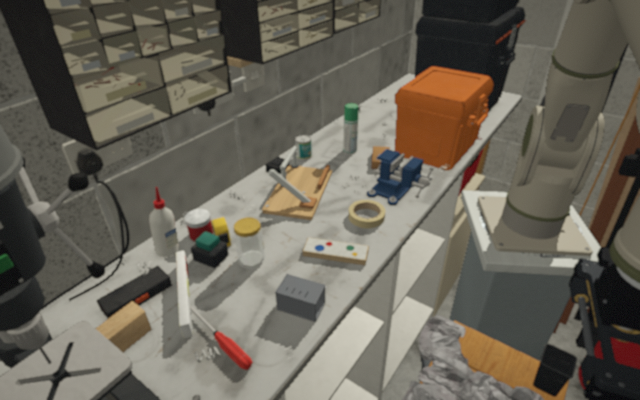

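The top picture shows the pot at about (192,188), mouth down-left or down-right still to be settled. The board is at (285,228), the tape at (361,264), the jar at (264,120) and the rack at (415,168). The side picture shows the same things. I'll zoom in to pick corners.

Run:
```python
import cv2
im=cv2.imread("pics/top0.png")
cv2.imwrite("pics/c1.png",cv2.resize(im[115:219,340:500],None,fx=5,fy=5,interpolation=2))
a=cv2.resize(im[150:275,150:310],None,fx=4.7,fy=4.7,interpolation=2);cv2.imwrite("pics/c2.png",a);print(a.shape)
```

```text
(588, 752, 3)
```

View pics/c1.png

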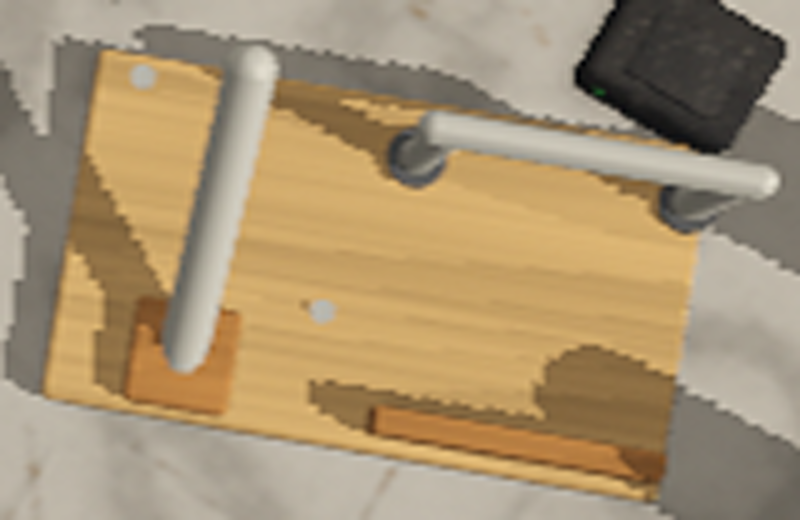

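View pics/c2.png

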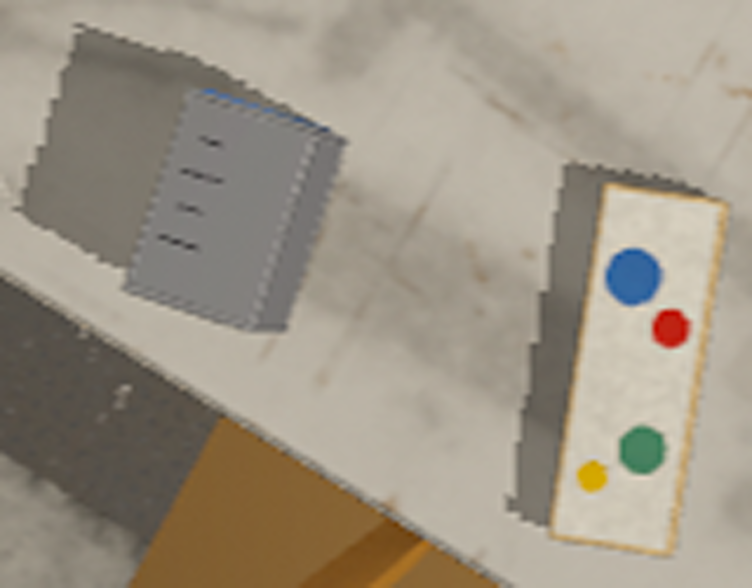

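The rack crop gives the base corners (103,50), (45,398) and (655,500), the peg tip near (258,58), and the rail ends at (432,125) and (770,181). The second crop shows the pot with its blue bottom at the far end and its mouth toward the robot, plus the board corners. Next I fit the poses.

```bash
cat > h.py <<'E'
import numpy as np
from cell import *
from scipy.optimize import least_squares
from scipy.spatial.transform import Rotation as Rn
def proj(c,X):
    v=X@c["R"].T+c["t"];return np.c_[c["fx"]*v[:,0]/v[:,2]+c["cx"],c["fy"]*v[:,1]/v[:,2]+c["cy"]]
def rz(a):return Rn.from_euler("z",a).as_matrix()
def fit(c,P,uv,x0):
    P=np.array(P)/1000.;uv=np.array(uv)
    f=lambda q:(proj(c,P@rz(q[2]).T+[q[0],q[1],0])-uv).ravel()
    r=least_squares(f,x0);return r.x,np.round(r.fun.reshape(-1,2),1)
def motion(R0,p0,R1,p1):
    "shift in 30 mm units, turn in 0.12 rad units, tool axes"
    return (R0.T@(np.array(p1)-p0))/.03, Rn.from_matrix(R0.T@R1).as_rotvec()/.12
E
python3 - <<'E'
from h import *
np.set_printoptions(precision=4,suppress=True)
c=camera_params("top")
o=np.array([340,115.])
A=np.array([[103,50],[45,398],[655,500],[432,127],[770,181],[372,407]])/5+o-.1
print("rack",*fit(c,[[65,130,15],[-85,130,15],[-85,-130,15],[40,-8,80],[40,-121,80],[-66,-5,35]],A,[.6,-.2,-.1]))
o=np.array([150,150.])
A=np.array([[603,184],[728,204],[672,555],[552,537]])/4.7+o-.4
print("board",*fit(c,[[80,28,18],[80,-28,18],[-80,-28,18],[-80,28,18]],A,[.5,.1,-.1]))
A=np.array([[190,92],[318,128],[252,329],[125,290],[345,142],[286,330]])/4.7+o-.4
# pot x toward robot: far end x=-45; image left=+y world = pot -y
print("pot",*fit(c,[[-45,-29,58],[-45,29,58],[45,29,58],[45,-29,58],[-45,29,0],[45,29,0]],A,[.55,.3,3.1]))
# jar, tape circle centres
def back(u,v,z):
    d=c["R"].T@np.array([(u-c["cx"])/c["fx"],(v-c["cy"])/c["fy"],1]);C=-c["R"].T@c["t"];return C+d*(z-C[2])/d[2]
print("jar",back(263,116,.112),"tape",back(361,264,.025))
for u,v in((470,300),(430,300),(410,360),(545,295),(477,126),(300,83),(267,78)):print(u,v,back(u,v,.0)[:2])
E
```

```text
rack [ 0.6547 -0.1128 -0.1509] [[-0.3 -0.7]
 [-0.7 -0.2]
 [ 1.3  0.8]
 [ 4.1  0.8]
 [-5.6 -0.3]
 [ 1.3 -0.5]]
board [ 0.5169  0.1577 -0.1267] [[ 0.2 -0.5]
 [ 0.  -0.8]
 [ 0.4  0.8]
 [-0.7  0.5]]
pot [0.5818 0.3348 2.8633] [[-0.4 -0.5]
 [-0.4  0.2]
 [-0.   0.2]
 [-0.3 -0. ]
 [ 0.7 -0.1]
 [ 0.4  0.2]]
jar [0.7298 0.1965 0.112 ] tape [0.4471 0.0001 0.025 ]
470 300 [ 0.3757 -0.2294]
430 300 [ 0.3735 -0.1466]
410 360 [ 0.2491 -0.1065]
545 295 [ 0.39   -0.3838]
477 126 [ 0.7419 -0.2424]
300 83 [0.8294 0.1361]
267 78 [0.8393 0.2077]
```

```bash
cat >> h.py <<'E'
np.set_printoptions(precision=3,suppress=True)
def tool(yaw,pitch):
    "tool y along heading yaw+90deg, z down, tilted forward by pitch (rad)"
    s,c=np.sin(pitch),np.cos(pitch)
    return rz(yaw)@np.array([[-c,0,s],[0,1,0],[-s,0,-c]])
def go(R1,p1):
    s=observe();m=motion(s["tcp_rot"],s["position"],R1,p1)
    sh=R1.T@(np.array(p1)-s["position"])/.03
    print("t",s["clock"],"p",s["position"],"gap",s["finger_gap"],"F",s["ft_force"],"\nturn",m[1],"shift now",m[0],"shift after turn",sh)
E
python3 - <<'E'
from h import *
c=camera_params("top");o=np.array([340,115.])
A=np.array([[103,50],[45,398],[655,500],[432,127],[770,181],[372,407]])/5+o-.1
print("rack",*fit(c,[[65,130,15],[-85,130,15],[-85,-130,15],[40,-2,80],[40,-128,80],[-66,-5,35]],A,[.6,-.2,-.1]))
go(tool(-.127,0),[.507,.159,.12])
E
```

```text
rack [ 0.655 -0.113 -0.15 ] [[-0.4 -0.7]
 [-0.8 -0.1]
 [ 1.3  0.7]
 [ 0.9  0.3]
 [-2.1  0.2]
 [ 1.2 -0.5]]
t 0.1 p [0.167 0.602 0.222] gap 0.9977329357850482 F [-0.128  0.593 -0.241] 
turn [-0.011 -0.001 -1.198] shift now [-14.866 -11.19    3.409] shift after turn [-13.109 -13.21    3.394]
```

step_arm(motion="0 0 0 0 0 -0.6 1; 0 0 0 0 0 -0.6 1; -0.9 -0.9 0 0 0 0 1; -0.9 -0.9 0 0 0 0 1; -0.9 -0.9 0 0 0 0 1; -0.9 -0.9 0 0 0 0 1; -0.9 -0.9 0 0 0 0 1; -0.9 -0.9 0 0 0 0 1", grip_force=20)

```text
clock: 0.77
position: [0.3081, 0.4192, 0.2223]
tcp_rot: [[-0.992, 0.126, -0.0], [0.126, 0.992, -0.0], [0.0, -0.0, -1.0]]
ft_force: [0.4, 0.4, 0.3]
finger_gap: 1.002
gripper_force: 0.0
```

step_arm(motion="-0.9 -0.9 0 0 0 0 1; -0.9 -0.9 0 0 0 0 1; -0.9 -0.9 0 0 0 0 1; -0.9 -0.9 0 0 0 0 1; -0.9 -0.9 0 0 0 0 1; -0.9 -0.9 0 0 0 0 1; -0.9 -0.9 0 0 0 0 1; 0 0 0 0 0 0 1")

```text
clock: 1.43
position: [0.475, 0.2022, 0.2225]
tcp_rot: [[-0.991, 0.136, 0.002], [0.136, 0.991, -0.002], [-0.002, -0.002, -1.0]]
ft_force: [0.4, -0.4, -0.0]
finger_gap: 1.004
gripper_force: 0.0
```

Run:
```python
from h import *
go(tool(-.127,0),[.507,.159,.12])
```

```text
t 1.4333 p [0.475 0.202 0.223] gap 1.0043623449010364 F [ 0.422 -0.436 -0.031] 
turn [-0.018  0.015 -0.08 ] shift now [-1.248 -1.273  3.423] shift after turn [-1.242 -1.292  3.418]
```

step_arm(motion="-0.6 -0.65 0.7 0 0 0 1; -0.6 -0.65 0.7 0 0 -0.1 1; 0 0 1 0 0 0 1; 0 0 1 0 0 0 1; 0 0 0 0 0 0 1; 0 0 0 0 0 0 1")

```text
clock: 1.93
position: [0.5007, 0.1663, 0.1198]
tcp_rot: [[-0.993, 0.114, -0.003], [0.114, 0.993, -0.002], [0.003, -0.002, -1.0]]
ft_force: [0.2, -0.3, 0.9]
finger_gap: 1.002
gripper_force: 0.0
```

Run:
```python
from h import *
go(tool(-.127,0),[.507,.159,.003])
```

```text
t 1.9333 p [0.501 0.166 0.12 ] gap 1.0016919660342465 F [ 0.233 -0.256  0.908] 
turn [-0.016 -0.023  0.103] shift now [-0.248 -0.209  3.893] shift after turn [-0.24  -0.214  3.893]
```

step_arm(motion="-0.2 -0.2 0.9 0 0 0.1 1; 0 0 0.9 0 0 0 1; 0 0 0.9 0 0 0 1; 0 0 0.7 0 0 0 1; 0 0 0.4 0 0 0 1; 0 0 0 0 0 0 1; 0 0 0 0 0 0 1")

```text
clock: 2.52
position: [0.5078, 0.1604, 0.0079]
tcp_rot: [[-0.992, 0.126, 0.001], [0.126, 0.992, 0.001], [-0.001, 0.001, -1.0]]
ft_force: [0.6, -0.2, 1.1]
finger_gap: 1.002
gripper_force: 0.0
```

Run:
```python
from h import *
import cv2
go(tool(-.127,0),[.507,.159,.003])
cv2.imwrite("pics/w1.png",get_image("wrist")[:,:,::-1])
```

```text
t 2.5167 p [0.508 0.16  0.008] gap 1.001599097788606 F [ 0.646 -0.2    1.124] 
turn [0.007 0.008 0.005] shift now [ 0.022 -0.051  0.164] shift after turn [ 0.022 -0.051  0.165]
```

View pics/w1.png

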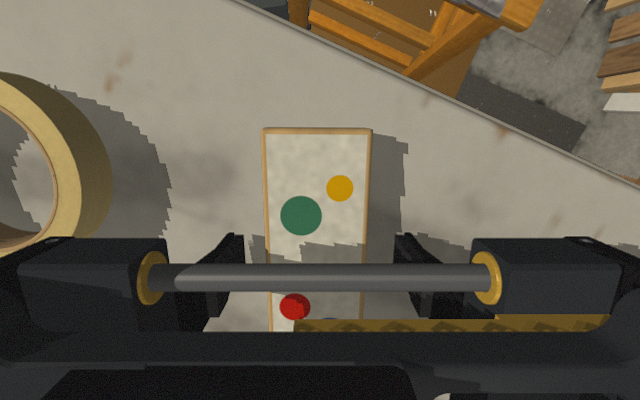

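The wrist view shows the board square between the fingers (edges at columns 263 and 372, pads at 243 and 397). Close on it.

step_arm(motion="0 0 0.13 0 0 0 1; 0 0 0 0 0 0 0; 0 0 0 0 0 0 0; 0 0 0 0 0 0 0; 0 0 0 0 0 0 0; 0 0 0 0 0 0 0; 0 0 0 0 0 0 0; 0 0 0 0 0 0 0", grip_force=35)

```text
clock: 3.23
position: [0.507, 0.1597, 0.0027]
tcp_rot: [[-0.992, 0.127, -0.0], [0.127, 0.992, 0.0], [0.0, 0.0, -1.0]]
ft_force: [-0.7, -0.0, 0.9]
finger_gap: 0.638
gripper_force: 35.0
```

step_arm(motion="0 0 0 0 0 0 0; 0 0 0 0 0 0 0; 0 0 -0.4 0 0 0 0; 0 0 -0.8 0 0 0 0; 0 0 -1 0 0 0 0; 0 0 -1 0 0 0 0; 0 0 -1 0 0 0 0; 0 0 -1 0 0 0 0")

```text
clock: 3.9
position: [0.5067, 0.1595, 0.1608]
tcp_rot: [[-0.992, 0.127, 0.0], [0.127, 0.992, 0.0], [-0.0, 0.0, -1.0]]
ft_force: [0.3, 0.4, -2.6]
finger_gap: 0.64
gripper_force: 35.0
```

Run:
```python
from h import *
go(tool(-.15,np.radians(38)),[.507,.159,.25])
```

```text
t 3.9 p [0.507 0.159 0.161] gap 0.6395823953514246 F [ 0.271  0.404 -2.59 ] 
turn [ 0.064 -5.525  0.183] shift now [-0.013 -0.014 -2.973] shift after turn [-1.84  -0.014 -2.335]
```

step_arm(motion="-0.2 0 -0.5 0 -0.95 0.1 0; -0.2 0 -0.5 0 -0.95 0.1 0; -0.2 0 -0.6 0 -0.95 0 0; -0.3 0 -0.6 0 -0.95 0 0; -0.5 0 -0.6 0 -0.95 0 0; -0.6 0 -0.6 0 -0.8 0 0; 0 0 0 0 0 0 0; 0 0 0 0 0 0 0")

```text
clock: 4.57
position: [0.5316, 0.156, 0.2765]
tcp_rot: [[-0.777, 0.15, 0.611], [0.12, 0.989, -0.089], [-0.618, 0.004, -0.787]]
ft_force: [-0.1, -1.0, -1.5]
finger_gap: 0.635
gripper_force: 35.0
```

```bash
cat >> h.py <<'E'
RACK=np.array([.655,-.113,0]);RY=-.15
R38=tool(RY,np.radians(38))
def rack(p):return RACK+rz(RY)@(np.array(p)/1000)
def gob(p,off=[-.0101,0,.0027],R=R38):
    s=observe();Rt=s["tcp_rot"];b=s["position"]+Rt@off
    print("obj origin in rack mm",rz(RY).T@(b-RACK)*1000,"tilt",np.degrees(np.arccos(-Rt[2,2])));go(R,rack(p)-R@off)
E
python3 - <<'E'
from h import *
gob([14,-65,215])
E
```

```text
obj origin in rack mm [-152.601  247.502  280.641] tilt 38.13855630985141
t 4.5667 p [0.532 0.156 0.277] gap 0.6353059634927708 F [-0.12  -0.977 -1.546] 
turn [ 0.027  0.02  -0.022] shift now [ -3.045 -10.426   5.116] shift after turn [ -3.029 -10.417   5.142]
```

step_arm(motion="0 -0.9 0 0 0 0 0; -0.4 -0.9 0.3 0 0 0 0; -0.4 -0.9 0.3 0 0 0 0; -0.4 -0.9 0.3 0 0 0 0; -0.4 -0.9 0.3 0 0 0 0; -0.4 -0.9 0.3 0 0 0 0; -0.4 -0.9 0.3 0 0 0 0; -0.4 -0.9 0.3 0 0 0 0")

```text
clock: 5.23
position: [0.6036, -0.0763, 0.2765]
tcp_rot: [[-0.778, 0.152, 0.609], [0.122, 0.988, -0.092], [-0.616, 0.003, -0.788]]
ft_force: [0.5, -0.3, -1.6]
finger_gap: 0.635
gripper_force: 35.0
```

step_arm(motion="-0.4 -0.9 0.3 0 0 0 0; -0.4 -0.9 0.3 0 0 0 0; -0.4 -0.9 0.3 0 0 0 0; -0.4 -0.5 0.3 0 0 0 0; 0 0 0 0 0 0 0; 0 0 0 0 0 0 0")

```text
clock: 5.73
position: [0.6482, -0.1796, 0.278]
tcp_rot: [[-0.778, 0.154, 0.609], [0.122, 0.988, -0.093], [-0.616, 0.002, -0.788]]
ft_force: [0.4, 1.2, -1.4]
finger_gap: 0.639
gripper_force: 35.0
```

Run:
```python
from h import *
import cv2
gob([14,-65,110])
im=get_image("top")[:,:,::-1];cv2.imwrite("pics/t2.png",cv2.resize(im[80:260,310:540],None,fx=3,fy=3,interpolation=2))
```

```text
obj origin in rack mm [ 12.849 -66.891 282.11 ] tilt 38.04502269958063
t 5.7333 p [ 0.648 -0.18   0.278] gap 0.6387442085638336 F [ 0.358  1.213 -1.406] 
turn [-0.01   0.007 -0.037] shift now [3.506 0.051 4.541] shift after turn [3.502 0.061 4.544]
```

View pics/t2.png

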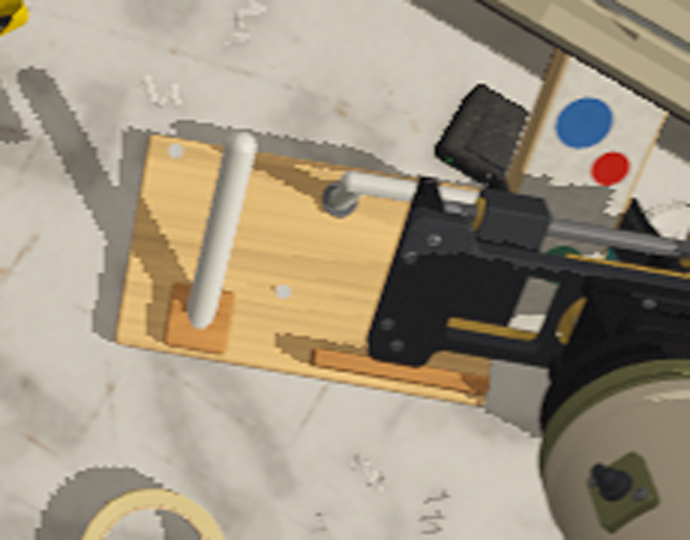

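The board is held above the bay with its white face up, the blue spot at the back end, and it is square to the rail. The offset at (590,130) comes from parallax. Lower it.

step_arm(motion="0.5 0 0.65 0 0 0 0; 0.5 0 0.65 0 0 0 0; 0.5 0 0.65 0 0 0 0; 0.5 0 0.65 0 0 0 0; 0.5 0 0.65 0 0 0 0; 0.5 0 0.65 0 0 0 0; 0.4 0 0.5 0 0 0 0; 0 0 0 0 0 0 0")

```text
clock: 6.45
position: [0.6463, -0.1725, 0.1234]
tcp_rot: [[-0.785, 0.144, 0.603], [0.118, 0.99, -0.083], [-0.608, 0.006, -0.794]]
ft_force: [-1.1, -1.2, -1.7]
finger_gap: 0.646
gripper_force: 35.0
```

Run:
```python
from h import *
gob([14,-65,72])
```

```text
obj origin in rack mm [  9.995 -60.131 127.426] tilt 37.48175482971163
t 6.45 p [ 0.646 -0.173  0.123] gap 0.6457459458436655 F [-1.111 -1.247 -1.729] 
turn [ 0.069 -0.076  0.003] shift now [ 1.019 -0.174  1.549] shift after turn [ 1.033 -0.161  1.541]
```

step_arm(motion="0 0 0 0 0 0 0; 0.2 -0.1 0.35 0 -0.07 0 0; 0.25 -0.1 0.4 0 0 0 0; 0.2 0 0.25 0 0 0 0; 0 0 0 0 0 0 0; 0 0 0 0 0 0 0")

```text
clock: 6.95
position: [0.6523, -0.18, 0.0949]
tcp_rot: [[-0.774, 0.144, 0.617], [0.117, 0.989, -0.085], [-0.623, 0.007, -0.782]]
ft_force: [-0.3, -0.6, -1.4]
finger_gap: 0.637
gripper_force: 35.0
```

Run:
```python
from h import *
gob([14,-65,72])
```

```text
obj origin in rack mm [ 16.95  -66.594  99.048] tilt 38.51704086506412
t 6.95 p [ 0.652 -0.18   0.095] gap 0.6374827041645981 F [-0.259 -0.631 -1.447] 
turn [ 0.07   0.075 -0.002] shift now [0.638 0.048 0.642] shift after turn [0.632 0.054 0.647]
```

step_arm(motion="0.2 0 0.2 0 0.05 0 0; 0.2 0 0.2 0 0 0 0; 0.15 0 0.15 0 0 0 0; 0 0 0 0 0 0 0; 0 0 0 0 0 0 0")

```text
clock: 7.37
position: [0.6496, -0.1799, 0.0716]
tcp_rot: [[-0.777, 0.145, 0.612], [0.118, 0.989, -0.085], [-0.618, 0.007, -0.786]]
ft_force: [-0.4, -0.7, -1.3]
finger_gap: 0.639
gripper_force: 35.0
```

Run:
```python
from h import *
gob([9,-65,66])
```

```text
obj origin in rack mm [ 14.238 -66.91   75.747] tilt 38.18324567948085
t 7.3667 p [ 0.65  -0.18   0.072] gap 0.6387378033772304 F [-0.45  -0.714 -1.335] 
turn [ 0.065  0.026 -0.005] shift now [0.338 0.063 0.147] shift after turn [0.337 0.064 0.147]
```

step_arm(motion="0.1 0 0.05 0 0 0 0; 0.1 0 0.05 0 0 0 0; 0.05 0 0.03 0 0 0 0; 0 0 0 0 0 0 0; 0 0 0 0 0 0 0")

```text
clock: 7.78
position: [0.6461, -0.179, 0.0634]
tcp_rot: [[-0.778, 0.145, 0.612], [0.117, 0.989, -0.085], [-0.618, 0.006, -0.786]]
ft_force: [-0.4, 0.0, -1.7]
finger_gap: 0.64
gripper_force: 35.0
```

Run:
```python
from h import *
gob([9,-65,65])
```

```text
obj origin in rack mm [ 10.628 -66.542  67.528] tilt 38.14890177391257
t 7.7833 p [ 0.646 -0.179  0.063] gap 0.6397603342028919 F [-0.383  0.031 -1.694] 
turn [0.065 0.021 0.001] shift now [0.094 0.052 0.032] shift after turn [0.094 0.052 0.032]
```

step_arm(motion="0.08 0 0.02 0 0 0 0; 0 0 0 0 0 0 0; 0 0 0 0 0 0 0")

```text
clock: 8.03
position: [0.6443, -0.1787, 0.061]
tcp_rot: [[-0.778, 0.145, 0.611], [0.118, 0.989, -0.085], [-0.617, 0.006, -0.787]]
ft_force: [-0.1, -0.3, -1.5]
finger_gap: 0.64
gripper_force: 35.0
```

step_arm(motion="0.02 0 0.06 0 0 0 0; 0 0 0 0 0 0 0; 0 0 0 0 0 0 0")

```text
clock: 8.28
position: [0.6451, -0.1788, 0.0596]
tcp_rot: [[-0.777, 0.145, 0.612], [0.118, 0.989, -0.084], [-0.618, 0.006, -0.786]]
ft_force: [-7.7, 2.4, 8.6]
finger_gap: 0.638
gripper_force: 35.0
```

Run:
```python
from h import *
import cv2
gob([9,-65,65])
im=get_image("side")[:,:,::-1];cv2.imwrite("pics/s2.png",cv2.resize(im[130:250,220:380],None,fx=4.5,fy=4.5,interpolation=2))
```

```text
obj origin in rack mm [  9.647 -66.511  63.703] tilt 38.16322027218139
t 8.2833 p [ 0.645 -0.179  0.06 ] gap 0.6384293324000511 F [-7.715  2.392  8.609] 
turn [ 0.067  0.023 -0.001] shift now [-0.01   0.051 -0.048] shift after turn [-0.01   0.051 -0.048]
```

View pics/s2.png

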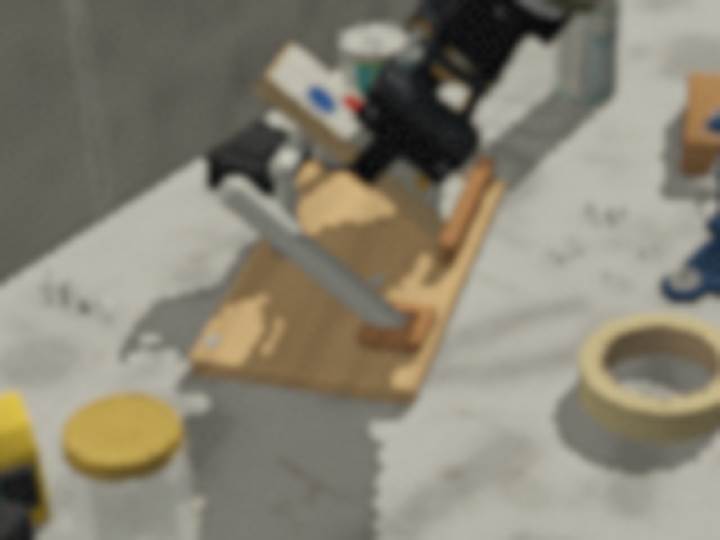

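The board rests in the bay with its back on the rail (force 12 N along its normal), clear of the peg. I'll ease off and slide it to the lip.

step_arm(motion="0.05 0 -0.04 0 0 0 0; 0 0 0 0 0 0 0; 0 0 0 0 0 0 0")

```text
clock: 8.58
position: [0.6439, -0.1787, 0.0599]
tcp_rot: [[-0.777, 0.145, 0.613], [0.117, 0.989, -0.085], [-0.619, 0.006, -0.786]]
ft_force: [4.2, -0.9, -0.1]
finger_gap: 0.639
gripper_force: 35.0
```

step_arm(motion="0.06 0 0 0 0 0 0; 0 0 0 0 0 0 0; 0 0 0 0 0 0 0")

```text
clock: 8.83
position: [0.6438, -0.1786, 0.06]
tcp_rot: [[-0.775, 0.145, 0.615], [0.117, 0.989, -0.086], [-0.62, 0.006, -0.784]]
ft_force: [8.2, 0.1, 3.1]
finger_gap: 0.644
gripper_force: 35.0
```

Run:
```python
from h import *
gob([9,-65,65])
```

```text
obj origin in rack mm [  8.291 -66.527  64.113] tilt 38.34997866941249
t 8.8333 p [ 0.644 -0.179  0.06 ] gap 0.6438680988713118 F [8.218 0.137 3.05 ] 
turn [0.061 0.051 0.001] shift now [-0.037  0.052 -0.01 ] shift after turn [-0.037  0.052 -0.011]
```

step_arm(motion="-0.08 0 0 0 0 0 0; 0 0 0 0 0 0 0; 0 0 0 0 0 0 0.7; 0 0 0 0 0 0 0.85; 0 0 0 0 0 0 0.9; 0 0 0 0 0 0 0.9; 0 0 0 0 0 0 0.9", grip_force=20)

```text
clock: 9.42
position: [0.6427, -0.1785, 0.0586]
tcp_rot: [[-0.779, 0.145, 0.61], [0.118, 0.989, -0.084], [-0.616, 0.006, -0.788]]
ft_force: [-0.4, 0.5, -0.4]
finger_gap: 0.873
gripper_force: 0.0
```

step_arm(motion="0 0 -0.3 0 0 0 0.9; 0 0 -0.6 0 0 0 0.9; 0 0 -0.9 0 0 0 0.9; 0 0 -1 0 0 0 0.9; 0 0 -1 0 0 0 0.9; 0 0 -1 0 0 0 1; 0 0 -1 0 0 0 1; 0 0 -1 0 0 0 1")

```text
clock: 10.08
position: [0.5423, -0.1615, 0.1911]
tcp_rot: [[-0.78, 0.137, 0.611], [0.112, 0.991, -0.079], [-0.616, 0.007, -0.788]]
ft_force: [1.1, 1.7, 0.1]
finger_gap: 0.985
gripper_force: 0.0
```

```bash
cat >> h.py <<'E'
POT=np.array([.5818,.3348,0]);PY=2.8633
E
python3 - <<'E'
from h import *
import cv2
print(observe()["ft_force"])
go(tool(PY-np.pi,0),[.5818,.3348,.2])
im=get_image("top")[:,:,::-1];cv2.imwrite("pics/t3.png",cv2.resize(im[80:230,330:530],None,fx=3.5,fy=3.5,interpolation=2))
E
```

```text
[1.121 1.708 0.138]
t 10.0833 p [ 0.542 -0.162  0.191] gap 0.9849193253022467 F [1.121 1.708 0.138] 
turn [0.446 5.514 1.111] shift now [ 0.648 16.569 -0.735] shift after turn [ 3.28  16.268 -0.298]
```

View pics/t3.png

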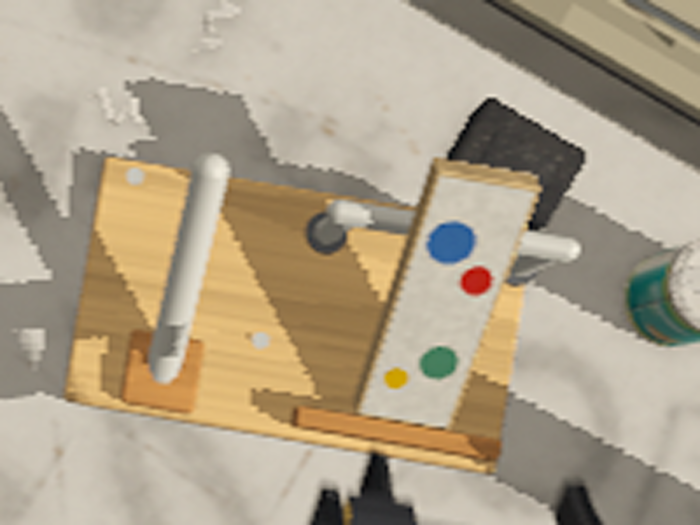

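The board leans square in the bay, foot against the lip (screen (360-460,420)), and the peg is free. Next, the pot.

step_arm(motion="0 0 0 0.07 0.92 0.18 1; 0 0 0 0.07 0.92 0.18 1; 0 0 -0.3 0.07 0.92 0.18 1; 0 0 -0.5 0.07 0.92 0.18 1; 0 0.5 -0.5 0.07 0.92 0.18 1; 0 0.9 -0.5 0.07 0.92 0.18 1; 0.2 0.95 0 0 0 0 1; 0.2 0.95 0 0 0 0 1")

```text
clock: 10.8
position: [0.5452, -0.0595, 0.2425]
tcp_rot: [[-0.963, 0.271, -0.002], [0.271, 0.963, 0.002], [0.002, 0.001, -1.0]]
ft_force: [0.3, 0.1, 0.3]
finger_gap: 1.0
gripper_force: 0.0
```

step_arm(motion="0.2 0.95 0 0 0 0 1; 0.2 0.95 0 0 0 0 1; 0.2 0.95 0 0 0 0 1; 0.2 0.95 0 0 0 0 1; 0.2 0.95 0 0 0 0 1; 0.2 0.95 0 0 0 0 1; 0.2 0.95 0 0 0 0 1; 0.2 0.95 0 0 0 0 1")

```text
clock: 11.47
position: [0.5589, 0.1736, 0.2439]
tcp_rot: [[-0.963, 0.27, 0.0], [0.27, 0.963, 0.004], [0.001, 0.004, -1.0]]
ft_force: [1.3, -0.2, 0.2]
finger_gap: 0.998
gripper_force: 0.0
```

step_arm(motion="0.2 0.95 0 0 0 0 1; 0.2 0.95 0 0 0 0 1; 0.2 0.95 0 0 0 0 1; 0.2 0.95 0 0 0 0 1; 0 0 0 0 0 0 1; 0 0 0 0 0 0 1")

```text
clock: 11.97
position: [0.5661, 0.2902, 0.2436]
tcp_rot: [[-0.964, 0.267, -0.001], [0.267, 0.964, 0.003], [0.002, 0.003, -1.0]]
ft_force: [0.6, -1.9, -0.3]
finger_gap: 1.001
gripper_force: 0.0
```

Run:
```python
from h import *
go(tool(PY-np.pi,0),[.5818,.3348,.1])
```

```text
t 11.9667 p [0.566 0.29  0.244] gap 1.0010241988087274 F [ 0.619 -1.892 -0.292] 
turn [ 0.026 -0.014  0.069] shift now [-0.117  1.558  4.79 ] shift after turn [-0.096  1.573  4.786]
```

step_arm(motion="0 0.8 0.4 0 0 0.07 1; -0.1 0.77 0.6 0 0 0 1; 0 0 0.9 0 0 0 1; 0 0 0.9 0 0 0 1; 0 0 0.9 0 0 0 1; 0 0 0 0 0 0 1; 0 0 0 0 0 0 1")

```text
clock: 12.55
position: [0.5823, 0.3316, 0.1331]
tcp_rot: [[-0.96, 0.279, -0.001], [0.279, 0.96, 0.002], [0.002, 0.001, -1.0]]
ft_force: [0.6, 0.2, 1.1]
finger_gap: 0.999
gripper_force: 0.0
```

Run:
```python
from h import *
import cv2
go(tool(PY-np.pi,0),[.5818,.3348,.012])
cv2.imwrite("pics/w2.png",get_image("wrist")[:,:,::-1])
```

```text
t 12.55 p [0.582 0.332 0.133] gap 0.9994166778611394 F [0.625 0.245 1.109] 
turn [ 0.012 -0.016 -0.04 ] shift now [0.039 0.092 4.038] shift after turn [0.047 0.098 4.038]
```

View pics/w2.png

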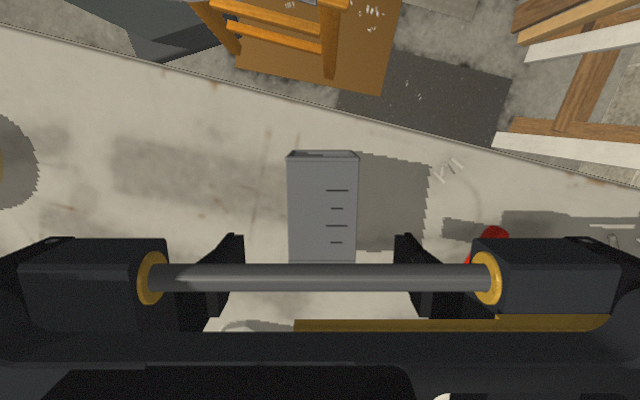

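The pot is straight and centred between the pads (columns 288–358), with its mouth toward the robot at row 152. Descend and grip.

step_arm(motion="0.04 0.08 0.8 0 0 0 1; 0 0 0.9 0 0 0 1; 0 0 0.9 0 0 0 1; 0 0 0.8 0 0 0 1; 0 0 0.55 0 0 0 1; 0 0 0 0 0 0 1; 0 0 0 0 0 0 0; 0 0 0 0 0 0 0", grip_force=20)

```text
clock: 13.27
position: [0.5839, 0.3369, 0.0181]
tcp_rot: [[-0.96, 0.278, 0.004], [0.278, 0.96, 0.006], [-0.002, 0.007, -1.0]]
ft_force: [-0.1, -0.4, 0.8]
finger_gap: 0.923
gripper_force: 0.0
```

step_arm(motion="0 0 0 0 0 0 0; 0 0 0 0 0 0 0; 0 0 0 0 0 0 0; 0 0 0 0 0 0 0; 0 0 0 0 0 0 0; 0 0 0 0 0 0 0")

```text
clock: 13.77
position: [0.5827, 0.3363, 0.0162]
tcp_rot: [[-0.961, 0.278, 0.001], [0.278, 0.961, 0.004], [-0.0, 0.004, -1.0]]
ft_force: [-0.4, -1.0, 6.1]
finger_gap: 0.669
gripper_force: 20.0
```

Run:
```python
from h import *
s=observe();go(tool(RY,np.radians(40)),[.5818,.3348,.28])
print("off",s["tcp_rot"].T@(POT-s["position"]), np.arctan2(*s["tcp_rot"][[1,0],0]))
```

```text
t 13.7667 p [0.583 0.336 0.016] gap 0.6685377234503536 F [-0.353 -1.023  6.08 ] 
turn [-0.348 -5.806 -1.067] shift now [ 0.012 -0.018 -8.793] shift after turn [-5.636 -0.055 -6.749]
off [ 0.    -0.002  0.016] 2.85971632394183
```

step_arm(motion="0 0 -0.5 0 0 0 0; 0 0 -1 0 0 0 0; 0 0 -1 0 0 0 0; 0 0 -1 0 0 0 0; 0 0 -1 0 0 0 0; 0 0 -1 0 0 0 0; 0 0 -1 0 0 0 0; 0 0 -1 0 0 0 0")

```text
clock: 14.43
position: [0.5818, 0.3353, 0.2417]
tcp_rot: [[-0.961, 0.278, 0.0], [0.278, 0.961, 0.004], [0.001, 0.004, -1.0]]
ft_force: [0.7, 0.2, -1.7]
finger_gap: 0.663
gripper_force: 20.0
```

step_arm(motion="0 0 -1 -0.06 -0.97 -0.18 0; 0 0 0 -0.06 -0.97 -0.18 0; 0 0 0 -0.06 -0.97 -0.18 0; 0 0 0 -0.06 -0.97 -0.18 0; 0 0 0 -0.06 -0.97 -0.18 0; 0 0 0 -0.06 -0.97 -0.18 0; 0 0 0 0 0 0 0; 0 0 0 0 0 0 0")

```text
clock: 15.1
position: [0.5802, 0.3359, 0.2689]
tcp_rot: [[-0.76, 0.145, 0.633], [0.111, 0.989, -0.094], [-0.64, -0.001, -0.768]]
ft_force: [0.6, 0.6, -0.1]
finger_gap: 0.667
gripper_force: 20.0
```

```bash
cat >> h.py <<'E'
R40=tool(RY,np.radians(40));U=np.array([np.sin(np.radians(50)),0,np.cos(np.radians(50))])
def gop(d,down=0):
    "pot centreline so that peg tip is at pot x=d mm, pot lowered square to the peg by down"
    gob(np.array([52,75,113])+d*U+down*np.array([U[2],0,-U[0]]),[0,0,-.013],R40)
    s=observe();R=s["tcp_rot"];q=R.T@(rack([52,75,113])-s["position"]-R@[0,0,-.013])*1000
    print("tip from centreline (tool x,y,z mm)",q)
E
python3 - <<'E'
from h import *
gop(85)
E
```

```text
obj origin in rack mm [-149.368  432.626  278.928] tilt 39.81140697198879
t 15.1 p [0.58  0.336 0.269] gap 0.6674334196805218 F [ 0.607  0.646 -0.079] 
turn [ 0.014 -0.027  0.033] shift now [ -4.402 -11.953   8.517] shift after turn [ -4.421 -11.922   8.552]
tip from centreline (tool x,y,z mm) [ -47.014 -358.24   255.796]
```

step_arm(motion="-0.2 -0.85 0.15 0 0 0 0; -0.5 -0.85 0.4 0 0 0 0; -0.5 -0.85 0.4 0 0 0 0; -0.5 -0.85 0.4 0 0 0 0; -0.5 -0.85 0.4 0 0 0 0; -0.5 -0.85 0.4 0 0 0 0; -0.5 -0.85 0.4 0 0 0 0; -0.5 -0.85 0.4 0 0 0 0")

```text
clock: 15.77
position: [0.6947, 0.1094, 0.2763]
tcp_rot: [[-0.756, 0.151, 0.637], [0.118, 0.988, -0.095], [-0.644, 0.003, -0.765]]
ft_force: [0.4, 1.1, -1.3]
finger_gap: 0.668
gripper_force: 20.0
```

step_arm(motion="-0.5 -0.85 0.4 0 0 0 0; -0.5 -0.85 0.4 0 0 0 0; -0.5 -0.85 0.4 0 0 0 0; -0.5 -0.85 0.4 0 0 0 0; -0.5 -0.85 0.4 0 0 0 0; -0.5 -0.85 0.4 0 0 0 0; 0 0 0 0 0 0 0; 0 0 0 0 0 0 0")

```text
clock: 16.43
position: [0.7854, -0.0614, 0.2789]
tcp_rot: [[-0.755, 0.154, 0.638], [0.119, 0.988, -0.099], [-0.645, 0.001, -0.764]]
ft_force: [-0.5, 0.8, -1.4]
finger_gap: 0.664
gripper_force: 20.0
```

Run:
```python
from h import *
gop(85)
```

```text
obj origin in rack mm [112.847  70.505 288.805] tilt 40.17994821522142
t 16.4333 p [ 0.785 -0.061  0.279] gap 0.6642183730830096 F [-0.482  0.788 -1.363] 
turn [-0.02   0.026 -0.038] shift now [2.499 0.147 3.177] shift after turn [2.489 0.151 3.185]
tip from centreline (tool x,y,z mm) [159.935   4.005  95.05 ]
```

step_arm(motion="0.5 0.03 0.6 0 0 0 0; 0.5 0.03 0.65 0 0 0 0; 0.5 0.03 0.65 0 0 0 0; 0.5 0.03 0.65 0 0 0 0; 0.5 0 0.65 0 0 0 0; 0 0 0 0 0 0 0; 0 0 0 0 0 0 0")

```text
clock: 17.02
position: [0.789, -0.0526, 0.155]
tcp_rot: [[-0.758, 0.147, 0.636], [0.113, 0.989, -0.095], [-0.643, 0.0, -0.766]]
ft_force: [0.6, -0.7, 0.3]
finger_gap: 0.667
gripper_force: 20.0
```

Run:
```python
from h import *
import cv2
gop(60)
a=get_image("side")[:,:,::-1];b=get_image("top")[:,:,::-1]
f=lambda i,y,x:cv2.resize(i[y:y+130,x:x+130],None,fx=3,fy=3,interpolation=2)
cv2.imwrite("pics/p1.png",np.hstack([f(a,125,220),f(b,75,330)]))
```

```text
obj origin in rack mm [115.124  79.737 164.931] tilt 39.99687872737368
t 17.0167 p [ 0.789 -0.053  0.155] gap 0.6666236713157019 F [ 0.631 -0.741  0.31 ] 
turn [ 0.012 -0.     0.011] shift now [ 0.725 -0.158 -0.027] shift after turn [ 0.725 -0.159 -0.026]
tip from centreline (tool x,y,z mm) [81.743 -4.628 -0.796]
```

View pics/p1.png

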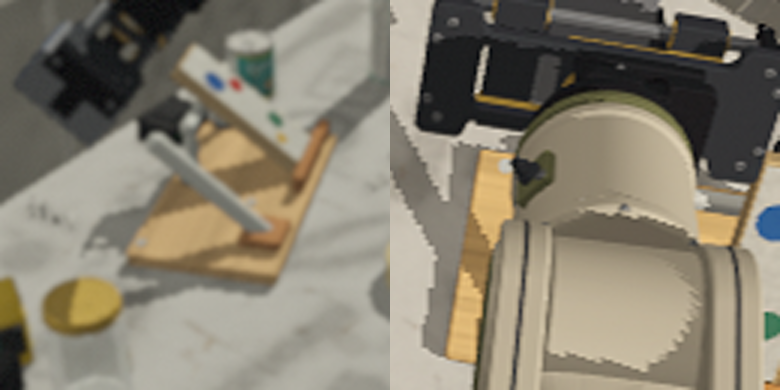

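The side view shows the pot's mouth just beyond the peg tip at (150,140), in line with the peg. The board is undisturbed. Slide the pot on.

step_arm(motion="0.2 -0.1 0 0 0 0 0; 0.4 -0.05 0 0 0 0 0; 0.5 0 0 0 0 0 0; 0.5 0 0 0 0 0 0; 0.4 0 0 0 0 0 0; 0 0 0 0 0 0 0")

```text
clock: 17.62
position: [0.7407, -0.0502, 0.1155]
tcp_rot: [[-0.758, 0.147, 0.635], [0.113, 0.989, -0.094], [-0.642, 0.001, -0.767]]
ft_force: [-0.3, -0.3, -1.5]
finger_gap: 0.663
gripper_force: 20.0
```

Run:
```python
from h import *
gop(-25,0)
```

```text
obj origin in rack mm [ 67.     74.901 125.46 ] tilt 39.949486849458516
t 17.6167 p [ 0.741 -0.05   0.115] gap 0.66294835641115 F [-0.263 -0.292 -1.481] 
turn [ 0.016 -0.007  0.011] shift now [ 1.483  0.004 -0.002] shift after turn [ 1.483  0.003 -0.003]
tip from centreline (tool x,y,z mm) [19.5    0.125 -0.08 ]
```

step_arm(motion="0.3 0 0 0 0 0 0; 0.4 0 0 0 0 0 0; 0.4 0 0 0 0 0 0; 0.4 0 0 0 0 0 0; 0 0 0 0 0 0 0; 0 0 0 0 0 0 0")

```text
clock: 18.12
position: [0.709, -0.0452, 0.0882]
tcp_rot: [[-0.756, 0.147, 0.637], [0.113, 0.989, -0.094], [-0.644, 0.0, -0.765]]
ft_force: [0.2, 0.3, -0.7]
finger_gap: 0.667
gripper_force: 20.0
```

Run:
```python
from h import *
gop(-38,12)
```

```text
obj origin in rack mm [34.892 75.086 98.123] tilt 40.112915418709065
t 18.1167 p [ 0.709 -0.045  0.088] gap 0.6665382768420972 F [ 0.157  0.271 -0.722] 
turn [0.015 0.016 0.012] shift now [ 0.513 -0.004  0.386] shift after turn [ 0.512 -0.004  0.387]
tip from centreline (tool x,y,z mm) [-22.669  -0.117  -0.355]
```

step_arm(motion="0.2 0 0.15 0 0 0 0; 0.2 0 0.15 0 0 0 0; 0.1 0 0.1 0 0 0 0; 0 0 0 0 0 0 0; 0 0 0 0 0 0 0")

```text
clock: 18.53
position: [0.7047, -0.0451, 0.0681]
tcp_rot: [[-0.757, 0.148, 0.636], [0.113, 0.989, -0.095], [-0.643, -0.0, -0.766]]
ft_force: [1.0, -0.2, -1.4]
finger_gap: 0.665
gripper_force: 20.0
```

step_arm(motion="0.08 0 0.06 0 0 0 0; 0 0 0 0 0 0 0; 0 0 0 0 0 0 0")

```text
clock: 18.78
position: [0.7041, -0.0447, 0.0656]
tcp_rot: [[-0.757, 0.147, 0.637], [0.113, 0.989, -0.095], [-0.644, 0.0, -0.765]]
ft_force: [0.9, 0.3, -1.6]
finger_gap: 0.664
gripper_force: 20.0
```

Run:
```python
from h import *
gop(-42,16)
```

```text
obj origin in rack mm [30.029 74.817 75.595] tilt 40.06193866084907
t 18.7833 p [ 0.704 -0.045  0.066] gap 0.6644655228160827 F [ 0.92   0.31  -1.599] 
turn [0.011 0.009 0.012] shift now [0.038 0.006 0.049] shift after turn [0.038 0.006 0.049]
tip from centreline (tool x,y,z mm) [-40.89    0.144 -14.487]
```

step_arm(motion="0.06 0 0.02 0 0 0 0; 0 0 0 0 0 0 0; 0 0 0 0 0 0 0")

```text
clock: 19.03
position: [0.7035, -0.0445, 0.0644]
tcp_rot: [[-0.756, 0.147, 0.637], [0.113, 0.989, -0.095], [-0.644, 0.0, -0.765]]
ft_force: [0.8, -0.6, -0.5]
finger_gap: 0.669
gripper_force: 20.0
```

step_arm(motion="0.05 0 0 0 0 0 0; 0 0 0 0 0 0 0; 0 0 0 0 0 0 0")

```text
clock: 19.28
position: [0.7033, -0.0445, 0.0644]
tcp_rot: [[-0.755, 0.148, 0.639], [0.113, 0.989, -0.095], [-0.646, 0.001, -0.763]]
ft_force: [5.8, -0.0, 1.6]
finger_gap: 0.667
gripper_force: 20.0
```

Bottom is against the tip. Release and back off.

step_arm(motion="-0.05 0 0 0 0 0 0; 0 0 0 0 0 0 0.72; 0 0 0 0 0 0 0.8; 0 0 0 0 0 0 0.9; 0 0 0 0 0 0 1; 0 0 0 0 0 0 1; 0 0 0 0 0 0 1; 0 0 0 0 0 0 1")

```text
clock: 19.95
position: [0.7031, -0.0445, 0.064]
tcp_rot: [[-0.757, 0.147, 0.637], [0.113, 0.989, -0.095], [-0.644, 0.0, -0.765]]
ft_force: [0.1, 0.3, -0.3]
finger_gap: 0.989
gripper_force: 0.0
```

step_arm(motion="0 0 -0.3 0 0 0 1; 0 0 -0.5 0 0 0 1; 0 0 -0.8 0 0 0 1; 0 0 -1 0 0 0 1; 0 0 -1 0 0 0 1; 0 0 -1 0 0 0 1; 0 0 -1 0 0 0 1; 0 0 -1 0 0 0 1")

```text
clock: 20.62
position: [0.6317, -0.0226, 0.1496]
tcp_rot: [[-0.772, 0.122, 0.624], [0.097, 0.993, -0.075], [-0.629, 0.003, -0.778]]
ft_force: [-0.5, 1.1, -0.8]
finger_gap: 1.001
gripper_force: 0.0
```

step_arm(motion="0 0 -1 0 0 0 1; 0 0 -1 0 0 0 1; 0 0 -1 0 0 0 1; 0 0 0 0 0 0 1; 0 0 0 0 0 0 1")

```text
clock: 21.03
position: [0.5794, -0.0148, 0.2135]
tcp_rot: [[-0.775, 0.119, 0.621], [0.1, 0.993, -0.066], [-0.624, 0.011, -0.781]]
ft_force: [0.1, 0.5, -0.7]
finger_gap: 1.0
gripper_force: 0.0
```

Run:
```python
from h import *
import cv2
c=camera_params("side");im=get_image("side")
# grey pot outline vs predicted: C at d=-42, down 16
C=np.array([52,75,113])-42*U+16*np.array([U[2],0,-U[0]]);W=np.array([U[2],0,-U[0]])
P=np.array([rack(C+a*U+b*W+np.array([0,e,0])) for a in(-45,45) for b in(-29,29) for e in(-29,29)])
h=cv2.convexHull(proj(c,P).astype(np.float32));m=np.zeros((400,640),np.uint8);cv2.fillConvexPoly(m,h.astype(np.int32),1)
b=cv2.imread("pics/side0.png")[:,:,::-1]
x,y,w,hh=cv2.boundingRect(h);print(x,y,w,hh)
sat=im.max(2).astype(int)-im.min(2);g=((sat<25)&(im.mean(2)>45)&(im.mean(2)<145)).astype(int)
for r in range(y-8,y+hh+8,2):print("".join(".mgX"[m[r,k]+2*g[r,k]] for k in range(x-12,x+w+12)))
```

```text
256 161 43 43
gggggggggggggggggggggggggggggggggggg.........g............ggg...ggg
gggggggggggggggggggggggggggggggggggg..g.......ggg............ggg.gg
ggggggggggggggggggggggggggggggggggggg...gg.....................gggg
gggggggggggggggggggggggggggggggggggggggggggg.......................
ggggggggggggggggggggggggggggggXggggggggggggggg.....................
ggggggggggggggggggggggggggggXXXXXXg.ggg..ggggggg.................g.
ggggggggggggggggggggggg..gXXXXXXXXXXgg....gg...gggg...............g
ggggggggggggggggg....gg.mmmXXXXXXXXXXXgggg.......gg................
gggggggggggggg.......ggmmmXXXXXXXXXXXXXXX..........................
ggggggggggg..........XmmmXXXXXXXXXXXXXXXXXm........................
gggggggg...........mXmmXXXXXXXXXXXXXXXXXXXXXmm.....................
ggggg.............mmmmXXXXXXXXXXXXXXXXXXXXXXXmmm...................
gg..............mXmmXXXXXXXXXXXXXXXXXXXXXXXXXXXmmm.................
...............mXXXXXXXXXXXXXXXXXXXXXXXXXXXXXXXXXmmmm..............
..............XXXXXXXXXXXXXXXXXXXXXXXXXXXXXXXXXXXXXXXmm............
.............XXXXXXXXXXXXXXXXXXXXXXXXXXXXXXXXXXXXXXXXXg...........
[... 253 characters left out ...]
XXXggg..............
....................gggXXXXXXXXXXXXXXXXXXXXXXXXXgggggggg...........
...............gggggggggggXXXXXXXXXXXXXXXXXXXX.....ggggggg.........
..........ggggggggggggggg...mmmXXXXXXXXXXXXX..........ggggggg......
........ggggggggggggggg........mXXXXXXXXXg..............ggggggg....
.......ggggggggggggggg...........mmXXXXg..................ggggggg..
......ggggggggggggggg...............mg.............................
....gggg...ggggggggg..gg...........................................
....ggggggggggggggg................................................
................gg.................................................
..............gggg.................................................
```

```bash
python3 -c "
from cell import *
print(hand_in())"
```

```text
the job is handed in; nothing more can be done
None
```

I handed the job in at about 21 s of the 67 s allowed, with no verdict returned: the board leans in the bay, foot at the lip and back on the rail, and the pot is mouth down on the peg with its bottom at the tip. A last side-camera check matched the pot's expected outline; the board was last seen before the pot went on, and I never re-measured the jar or tape roll, though the arm kept clear of both.

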